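# Set the saucers out and present the red spice jar

## Task

Slide the stack of two white saucers across the hob cover, still neatly stacked and never lifted, to the middle of the round cork-brown coaster disc; then turn the spice carousel by its wooden centre handle until the jar with the red lid stands in line with the brass pointer on the base, nearest the saucers. Finish still gripping the handle, holding the carousel still so that jar stays facing front. Leave the toast rack, the glass jar and the leaf spoon rest where they stand.

Things in the scene. Friction and masses are not known exactly. Their poses are not given: they have to be found in the camera images.
- saucer_low: Lower of two identical loose white saucers, 140 mm across, about 0.18 kg each. Origin: centre of its underside, on the work surface. A foot 72 mm across and 5 mm high, then a flat plate: the rim (radius 70 mm) spans 5 to 11 mm above the origin.
- saucer_top: Upper saucer, same shape, standing loose and centred on the lower one, held by friction alone: its origin (centre of its underside) is 11 mm above that of the lower, its rim spans 16 to 22 mm above the work surface. The two rims lie one above the other, so an upright finger down to 5 mm above the surface pushes both.
- coaster: Target: round cork-brown disc 172 mm across, with a darker round 140 mm across in its middle, flush with the work surface (nothing to bump against). Origin at its centre, on the surface. It lies in front of the carousel, 215 mm from the carousel's axis, straight out from the brass pointer.
- carousel_base: Fixed round dark wooden base of the spice carousel, 196 mm across, 14 mm high. Origin on the turning axis, on the work surface. Its front is its own -x direction: a brass pointer, 10 mm wide, sticks out there to 124 mm from the axis, 12 mm high.
- carousel_tray: Turning part: pale tray 208 mm across, four white jars fixed on it a quarter turn apart (one with red lid and band, the rest with pale wood lids), and a central post with a handle. Origin on the axis, 16 mm above the surface, z up; the red jar is on its own -x side. Turns either way without stops about z, friction about 0.06 N m; stays where left. Jar tops 110 mm above the surface.
- red_jar (a point): Top centre of the red-lidded jar, 72 mm from the carousel's axis, 104 mm above the work surface.
- handle (a point): Grip point of the wooden handle, on the turning axis, 156 mm above the work surface: an upright flat bar 60 mm long (along the tray's x axis, so it points at the red jar), 16 mm thick (along the tray's y axis) and 50 mm high, spanning 126 to 176 mm above the surface; the space round it above 112 mm is free.
- spoon_rest: Bystander: loose green ceramic leaf-shaped spoon rest, about 135 mm long along its x axis, 72 mm wide, 15 mm high. Origin under its middle.
- toast_rack: Bystander: loose steel wire toast rack, 152 mm long along its y axis, 84 mm wide, 88 mm high. Origin under its middle.
- glass_jar: Bystander: loose sealed glass jar with a swing-top clip lid, 86 mm across (clip to 50 mm from its axis), 123 mm high. Origin under its middle.
Mind the look-alikes: they are no part of the job. Leave any pink or turquoise look-alike of the saucer_top alone.

How it is judged (in metres and radians):
On the way, in this order (a step that is already met when the one before it is completed fails the run):
1. the stacked saucers lie in the middle of the coaster (horizontal distance between saucer_low and coaster below 0.02 m and horizontal distance between saucer_top and saucer_low below 0.012 m), for 0.2 s.
2. the red-lidded jar is in line with the pointer and the handle is gripped (x of red_jar in the frame of carousel_base below -0.05 m and y of red_jar in the frame of carousel_base between -0.012 and 0.012 m and angular speed of carousel_tray below 0.1 rad/s and contact force between the fingers and carousel_tray above 2 N and distance between the grasp point and handle below 0.045 m), for 0.2 s.
At the end, for the whole second after the job is handed in: Saucers at rest: lower within 20 mm of the coaster's centre, upper within 12 mm of the lower's; red jar on the pointer side, its centre within 12 mm of the pointer's line; tray still (under 0.1 rad/s); fingers gripping the handle (over 2 N, grasp point within 45 mm of its grip point) (all of step 1 and all of step 2 and linear speed of saucer_low below 0.02 m/s); the arm keeps its last pose, push and grip.
It fails at once if a saucer is lifted or tipped (height (world z) of saucer_low above 0.015 m or height (world z) of saucer_top above 0.03 m or angle between any of saucer_low, saucer_top's own z axis and vertical above 0.25 rad).
It fails at once if the toast rack is moved or tipped (distance of toast_rack from where it was at the start of the episode above 0.02 m or angle between toast_rack's own z axis and vertical above 0.3 rad).
It fails at once if the clip-lid glass jar is moved or tipped (distance of glass_jar from where it was at the start of the episode above 0.02 m or angle between glass_jar's own z axis and vertical above 0.3 rad).
It fails at once if the leaf spoon rest is moved or tipped (distance of spoon_rest from where it was at the start of the episode above 0.02 m or angle between spoon_rest's own z axis and vertical above 0.3 rad).
It also fails if it takes over 72 s, if anything falls off the work surface, if the arm or the gripper's body presses on something with over 40 N, if the wrist force passes 120 N, or if a joint passes its speed limit or range.

## Robot

A 6-joint arm with a two-finger parallel gripper is mounted at the origin on the work surface. World frame = base frame: x ahead of the robot, y to its left, z up, the work surface at z = 0. Lengths are in mm, angles in rad, forces in N, time in s.
With the tool pointing down it reaches from about 350 to 775 mm from the base axis. Payload 7.3 kg.
Tool frame: the origin (TCP) lies at the very end of the fingers, on their centre line; the grasp point (between the pads) lies 19 mm behind it; z points along the fingers, y is the line along which they close (so a half turn about z gives the same grasp; the last joint's range is limited). The gripper opens to 92 mm and grips with 3 to 60 N. Pads are 19 mm wide; open, the fingers measure 130 mm over their backs; the gripper's body (75 mm by 190 mm) begins 47 mm behind the grasp point.
Start: joints at [-1.443, 0.342, 1.524, -0, 1.275, -0.146], TCP at [141.978, -505.457, 226.741] pointing down, gripper open.
Joint ranges: [-2.53, 2.53], [-0.77, 2.02], [0.04, 2.7], [-1, 4.14], [0.28, 2.66], [-3.11, 3.11]. Speed limits (rad/s): [2.57, 2.57, 3.14, 3.14, 3.14, 3.14].

## Interface

Orientations are given as [roll, pitch, yaw] about the fixed x, y, z axes, in that order (R = Rz(yaw) Ry(pitch) Rx(roll)).
In Python, from plant import bot gives the robot as it stands.
- The arm moves only by the tool jog_arm, never from a script. Its argument "targets" is a list of rows, each an object with "xyz": the shift along the tool's x, y, z as a fraction of full scale, a list of three; "spin": the turn about the tool's z as a fraction of full scale. In form: [{"xyz": [x, y, z], "spin": spin}, ...]. A call has exactly 10 rows; each row shifts and turns the commanded pose from where the row before left it, along the tool's axes as they then stand; what a row does not reach is not made up. Full scale, the value 1, is 80 mm for a shift and 0.1 rad for a turn. A row lasts 1/8 s, in which the tool goes at most 62.5 mm and 10.7 degrees, less where a joint would pass 70% of its speed; a pose out of reach is approached as far as the arm can. A call with a number of a shift or a turn outside -1 to 1 is refused whole. A call with a gripper value outside its range is refused whole. "gripper" is the opening in per cent of the stroke, from 0 (shut) to 100 (fully open), set as the call begins (left out, the last holds). The fingers move at their own pace and stop on an object; the grip force is fixed at half the most. Time passes only in rows, so rows that do not move let the fingers close, or fill a call up. It gives the time, the measured TCP pose, the force, the opening and the grip force at its end, in the units of the state.
- bot.get_obs(): the state, without advancing time (a new reading comes with each control period).
- bot.capture(name): name is "scene" or "top"; returns the picture (384x512x3 uint8, blue, green, red); there is no depth.
- bot.get_calibration(name): a dict with "vfov" (degrees; the focal length in pixels is half the picture's height over the tangent of half this angle, whatever the lens; pixels are square), "cx", "cy" (the principal point, pixels), "eye" and "rotation" of the camera in the world. Camera axes: x right, y down, z forward; pixel columns grow to the right and rows downward; lengths in mm; the calibration is good to about 2 mm. A picture is of the moment at which its call begins. get_calibration takes no time and is no camera call.
- bot.close_job(): hands the job in; it is judged then, once.
The state is a dict: "time": time; "joint_positions": joint angles; "dq": joint speeds; "tau": joint torques, N m; "tool_pos": TCP position; "tcp_rot": TCP orientation; "contact_force": force on the tool from outside, world axes, zero at the start; "moment": the same for the moment, N m; "grip_width": finger opening in mm; "finger_force": force on a finger pad.
Only numpy, scipy, OpenCV 4.12 (cv2) and the standard library are available. Lean on these libraries where they do the work, as an engineer would, in place of code of your own. Each camera call takes 0.05 s, during which the arm holds its last target. There are 200 camera calls.

## Working session

There is one attempt and no reset: what is moved stays moved. The work goes in short steps, Python scripts to look and compute and a tool call to move; the robot and the scene stay as the last step left them, time stands still between calls to the robot, and variables do not carry over. Pictures are saved under pics/ and viewed, at most 10 in all, crops included, and the job is handed in when it is done.

Besides the shell and the picture viewer there is one more tool, called after "Call:" as name(argument=value, ...), one argument or row to a line, values as JSON. jog_arm: Moves the arm, as the interface text tells. Shift numbers are shares of 80 mm and turn numbers shares of 0.1 rad, none past 1 either way. Its arguments: {"type":"object","properties":{"targets":{"type":"array","items":{"type":"object","properties":{"xyz":{"type":"array","items":{"type":"number"}},"spin":{"type":"number"}}}},"gripper":{"type":"number"}},"required":["targets"]}

```bash
mkdir -p pics; python3 - <<'E'
from plant import bot
import cv2
for n in("scene","top"):
    cv2.imwrite(f"pics/{n}0.png",bot.capture(n)); print(bot.get_calibration(n))
o=bot.get_obs();print(o['tool_pos'],o['tcp_rot'],o['grip_width'],o['time'])
E
```

```text
{'vfov': 52.310836790043986, 'cx': 253.20440942701967, 'cy': 198.92644706967886, 'eye': array([1364.60141485,   81.96229046,  915.43953099]), 'rotation': array([-2.34679284, -0.01797374,  1.45807127])}
{'vfov': 49.875982234680016, 'cx': 261.2017048646015, 'cy': 191.00718946623897, 'eye': array([ 336.14533859,  160.31746797, 1351.23719138]), 'rotation': array([-2.95112438e+00, -1.26612452e-03, -1.60010805e+00])}
[ 141.93783688 -505.09854346  226.12614979] [-3.14027223e+00 -2.08413035e-04  2.73766091e-01] 91.85816525435223 0.1
```

View pics/top0.png

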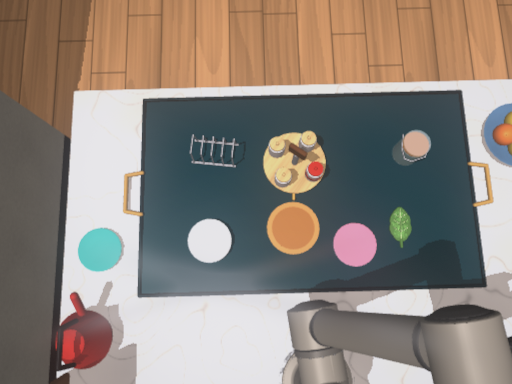

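View pics/scene0.png

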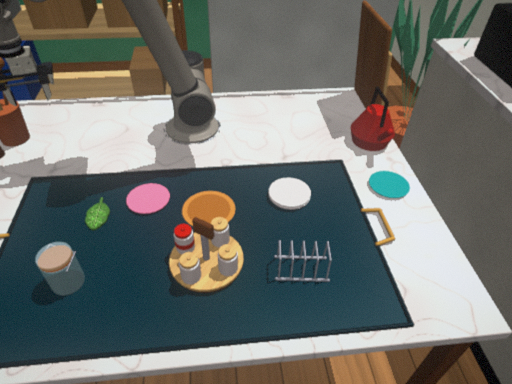

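The top view shows the white stack at about (210,241), the coaster at (293,228), the carousel at (295,163) with the red lid at (316,170), and the pointer at (293,197). The pink look-alike is at (355,244), right of the coaster. The scene view agrees.

```bash
cat > h.py <<'E'
from plant import bot
import cv2, numpy as np
from scipy.spatial.transform import Rotation as R
def ray(n,uv,z):
    c=bot.get_calibration(n); f=192/np.tan(np.radians(c['vfov'])/2)
    d=R.from_euler('xyz',c['rotation']).apply([(uv[0]-c['cx'])/f,(uv[1]-c['cy'])/f,1])
    return (c['eye']+d*(z-c['eye'][2])/d[2])[:2]
def blobs(img,lo,hi,box,n,z,minarea=15,hull=True):
    m=cv2.inRange(cv2.cvtColor(img,cv2.COLOR_BGR2HSV),lo,hi)
    k=np.zeros_like(m);x0,y0,x1,y1=box;k[y0:y1,x0:x1]=m[y0:y1,x0:x1]
    out=[]
    for c in cv2.findContours(k,cv2.RETR_EXTERNAL,cv2.CHAIN_APPROX_NONE)[0]:
        if cv2.contourArea(c)<minarea: continue
        w=np.array([ray(n,p,z) for p in c[:,0,:]]).astype(np.float32)
        h=cv2.convexHull(w);M=cv2.moments(h); (cx,cy),r=cv2.minEnclosingCircle(h)
        out.append((np.round([M['m10']/M['m00'],M['m01']/M['m00'],np.sqrt(M['m00']/np.pi),cx,cy,r],1)))
    return out
E
python3 - <<'E'
from h import *
t=cv2.imread('pics/top0.png');s=cv2.imread('pics/scene0.png')
W=((0,0,150),(180,50,255))
print('saucer',blobs(t,*W,(175,205,245,275),'top',19,200),blobs(s,*W,(260,170,320,215),'scene',19,200))
O=((5,130,90),(20,255,255))
print('coaster',blobs(t,*O,(262,200,325,258),'top',0,300),blobs(s,*O,(178,188,240,235),'scene',0,300))
print('tray',blobs(t,(10,40,100),(35,200,255),(255,125,335,193),'top',22,300))
Rd=((0,170,90),(4,255,255))
print('red',blobs(t,*Rd,(300,150,335,190),'top',107),blobs(s,*Rd,(165,215,200,250),'scene',107))
B=((0,60,20),(20,255,110))
print('handle',blobs(t,*B,(280,135,325,170),'top',176),)
print('pointer',[ray('top',p,12) for p in((293,193),(293,199))])
print('pink',blobs(t,(150,80,80),(175,255,255),(325,210,385,275),'top',11,200))
print('spoon',blobs(t,(35,80,50),(75,255,255),(380,200,420,250),'top',8))
print('teal',blobs(t,(80,80,80),(100,255,255),(70,220,130,280),'top',11,200))
for n,a,b in(('t',t[125:275,170:345],4),('s',s[180:300,150:330],4)): pass
cv2.imwrite('pics/c.png',np.hstack([cv2.resize(t[130:205,250:340],None,fx=4.4,fy=4.4,interpolation=2),cv2.resize(s[210:285,160:250],None,fx=4.4,fy=4.4,interpolation=2)]))
E
```

```text
saucer [array([437. , 323.2,  70.2, 437. , 323.3,  71.1])] [array([435.5, 325.4,  72. , 436. , 325.3,  75.1])]
coaster [array([472.9,  50.5,  82.8, 472.9,  50.4,  84.3])] [array([468.3,  53.1,  83.9, 469.8,  53.1,  86.3])]
tray [array([690.7,  38.5, 106.3, 697. ,  36.9, 115.2])]
red [array([642.3, -18.3,  20.4, 642.3, -18.2,  21.4])] [array([705.7,  -7.1,  10.1, 702.4,  -7.3,  17.6]), array([650.3, -16. ,  22.6, 650.2, -15.8,  24.7])]
handle [array([673.5,  44.1,  14.6, 678.4,  43.1,  28.8])]
pointer [array([584.45175498,  46.34861525]), array([564.37681926,  47.23030112])]
pink [array([ 413.4, -146.4,   67.3,  413.4, -146.4,   69. ])]
spoon [array([ 468. , -298. ,   44.2,  463. , -298.6,   65.4])]
teal [array([419.3, 677.6,  67.7, 418.8, 677.5,  68.6])]
```

View pics/c.png

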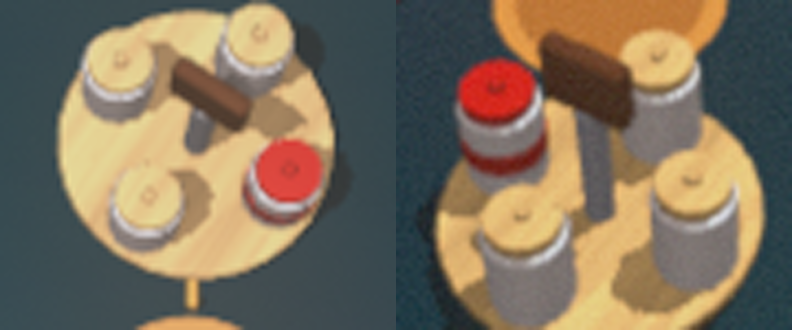

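The crop shows the four lid knobs clearly. In crop pixels they are (121,62), (260,33), (150,195) and red (290,169) in the top view, with a matching set in the scene view. Their mean gives the turning axis.

```bash
python3 - <<'E'
from h import *
T=np.array([(121,62),(260,33),(290,169),(150,195)])/4.4+[250,130]
S=np.array([(125,222),(296,180),(100,88),(261,55)])/4.4+[160,210]
for n,P,i in(('top',T,2),('scene',S,2)):
    w=np.array([ray(n,p,110) for p in P]); a=w.mean(0); d=w[i]-a
    print(n,w.round(0).tolist(),a, np.hypot(*d), np.degrees(np.arctan2(d[1],d[0])))
    c=np.array([471,51.5]);print('axis from coaster',np.hypot(*(a-c)),np.degrees(np.arctan2(*(c-a)[::-1])))
o=bot.get_obs();print(R.from_euler('xyz',o['tcp_rot']).as_matrix().round(3))
# bystander foot prints
print([ray('top',p,0).round() for p in((191,163),(236,167),(410,160))])
E
```

```text
top [[723.0, 96.0], [742.0, -4.0], [642.0, -20.0], [626.0, 80.0]] [683.1477357   38.19040581] 71.16994389554992 -125.73356210046454
axis from coaster 212.56483024768946 176.41011758342637
scene [[756.0, 1.0], [735.0, 100.0], [652.0, -15.0], [634.0, 85.0]] [694.22312833  42.71852201] 71.52211789929552 -126.1618831156806
axis from coaster 223.39579086807234 177.74717647628015
[[ 0.963  0.27  -0.   ]
 [ 0.27  -0.963  0.001]
 [ 0.    -0.001 -1.   ]]
[array([700., 385.]), array([681., 233.]), array([ 689., -355.])]
```

Call:
jog_arm(
  targets=[
    {"xyz":[0.54,-0.5,0],"spin":0},
    {"xyz":[0.54,-0.5,0],"spin":0},
    {"xyz":[0.54,-0.5,0],"spin":0},
    {"xyz":[0.54,-0.5,0],"spin":0},
    {"xyz":[0.54,-0.5,0],"spin":0},
    {"xyz":[0.54,-0.5,0],"spin":0},
    {"xyz":[0.54,-0.5,0],"spin":0},
    {"xyz":[0.54,-0.5,0],"spin":0},
    {"xyz":[0.54,-0.5,0],"spin":0},
    {"xyz":[0.54,-0.5,0],"spin":0},
  ],
  gripper=100,
)

```text
time: 1.35
tool_pos: [450.3, -1.6, 226.6]
tcp_rot: [3.141, 0.0, 0.274]
contact_force: [0.6, -1.4, 0.5]
grip_width: 91.4
finger_force: 0.0
```

Call:
jog_arm(
  targets=[
    {"xyz":[0.11,-0.5,0],"spin":0},
    {"xyz":[0.11,-0.5,0],"spin":0},
    {"xyz":[0.11,-0.5,0],"spin":0},
    {"xyz":[0.11,-0.5,0],"spin":0},
    {"xyz":[0.11,-0.5,0],"spin":0},
    {"xyz":[0.11,-0.5,0],"spin":0},
    {"xyz":[0.11,-0.5,0],"spin":0},
    {"xyz":[0.11,-0.5,0],"spin":0},
    {"xyz":[0.11,-0.5,0],"spin":0},
    {"xyz":[0.11,-0.5,0],"spin":0},
  ],
)

```text
time: 2.6
tool_pos: [425.9, 406.6, 226.2]
tcp_rot: [3.141, 0.001, 0.274]
contact_force: [0.1, 0.8, 0.6]
grip_width: 91.6
finger_force: 0.0
```

Call:
jog_arm(
  targets=[
    {"xyz":[0,0,0],"spin":-1},
    {"xyz":[0,0,0],"spin":-1},
    {"xyz":[0,0,0],"spin":-1},
    {"xyz":[0,0,0],"spin":-1},
    {"xyz":[0,0,0],"spin":-1},
    {"xyz":[0,0,0],"spin":-1},
    {"xyz":[0,0,0],"spin":-1},
    {"xyz":[0,0,0],"spin":-1},
    {"xyz":[0,0,0],"spin":-1},
    {"xyz":[0,0,0],"spin":-1},
  ],
)

```text
time: 3.85
tool_pos: [426.1, 405.2, 226.1]
tcp_rot: [-3.141, 0.001, 1.277]
contact_force: [0.6, 0.1, -0.3]
grip_width: 91.7
finger_force: 0.0
```

Call:
jog_arm(
  targets=[
    {"xyz":[0,0,0],"spin":-0.84},
    {"xyz":[0,0,0],"spin":-0.84},
    {"xyz":[0,0,0],"spin":-0.84},
    {"xyz":[0,0,0],"spin":-0.84},
    {"xyz":[0,0,0],"spin":-0.84},
    {"xyz":[0,0,0.2],"spin":0},
    {"xyz":[0,0,0.3],"spin":0},
    {"xyz":[0,0,0.3],"spin":0},
    {"xyz":[0,0,0.2],"spin":0},
    {"xyz":[0,0,0],"spin":0},
  ],
)

```text
time: 5.1
tool_pos: [425.7, 404.9, 145.4]
tcp_rot: [-3.139, 0.001, 1.694]
contact_force: [0.7, 0.1, -0.6]
grip_width: 91.6
finger_force: 0.0
```

Call:
jog_arm(
  targets=[
    {"xyz":[0.01,0.01,0.3],"spin":0},
    {"xyz":[0,0,0.3],"spin":0},
    {"xyz":[0,0,0.3],"spin":0},
    {"xyz":[0,0,0.3],"spin":0},
    {"xyz":[0,0,0.25],"spin":0},
    {"xyz":[0,0,0.15],"spin":0},
    {"xyz":[0,0,0.1],"spin":0},
    {"xyz":[0,0,0.05],"spin":0},
    {"xyz":[0,0,0],"spin":0},
    {"xyz":[0,0,0],"spin":0},
  ],
)

```text
time: 6.35
tool_pos: [427.3, 406.5, 7.2]
tcp_rot: [3.141, -0.0, 1.694]
contact_force: [0.4, -0.6, 0.2]
grip_width: 91.7
finger_force: 0.0
```

```bash
python3 - <<'E'
from h import *
t=bot.capture('top');cv2.imwrite('pics/a.png',cv2.resize(t[180:290,160:340],None,fx=4,fy=4))
print(bot.get_obs()['tool_pos'])
E
```

```text
[427.27239133 406.41768043   7.17868712]
```

View pics/a.png

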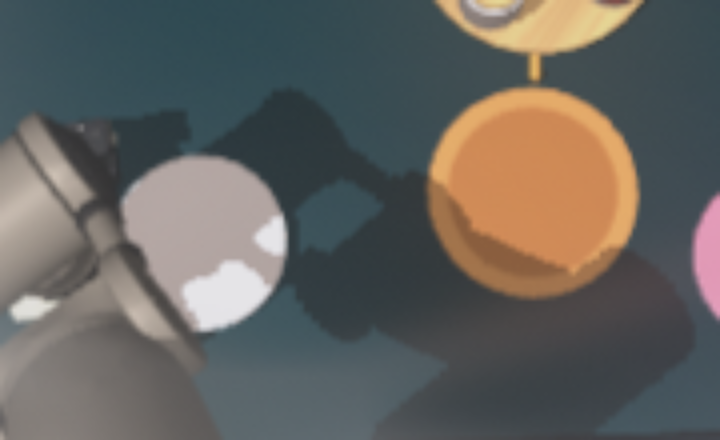

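The stack sits undisturbed at crop (205,242), with the gripper behind it on the left. Next comes a steady push along tool -x.

Call:
jog_arm(
  targets=[
    {"xyz":[-0.05,0,0.025],"spin":0},
    {"xyz":[-0.08,0,0],"spin":0},
    {"xyz":[-0.1,0,0],"spin":0},
    {"xyz":[-0.1,0,0],"spin":0},
    {"xyz":[-0.12,0,0],"spin":0},
    {"xyz":[-0.12,0,0],"spin":0},
    {"xyz":[-0.12,0,0],"spin":0},
    {"xyz":[-0.12,0,0],"spin":0},
    {"xyz":[-0.12,0,0],"spin":0},
    {"xyz":[-0.12,0,0],"spin":0},
  ],
)

```text
time: 7.65
tool_pos: [437.4, 322.2, 4.7]
tcp_rot: [3.142, 0.0, 1.694]
contact_force: [-1.6, 1.2, -0.1]
grip_width: 91.8
finger_force: 0.8
```

Call:
jog_arm(
  targets=[
    {"xyz":[-0.12,0,0],"spin":0},
    {"xyz":[-0.12,0,0],"spin":0},
    {"xyz":[-0.12,0,0],"spin":0},
    {"xyz":[-0.12,0,0],"spin":0},
    {"xyz":[-0.12,0,0],"spin":0},
    {"xyz":[-0.12,0,0],"spin":0},
    {"xyz":[-0.12,0,0],"spin":0},
    {"xyz":[-0.12,0,0],"spin":0},
    {"xyz":[-0.12,0,0],"spin":0},
    {"xyz":[-0.12,0,0],"spin":0},
  ],
)

```text
time: 8.9
tool_pos: [449.1, 226.9, 4.7]
tcp_rot: [-3.142, 0.0, 1.694]
contact_force: [0.2, 1.8, -0.3]
grip_width: 92.2
finger_force: 0.9
```

Call:
jog_arm(
  targets=[
    {"xyz":[-0.12,0,0],"spin":0},
    {"xyz":[-0.12,0,0],"spin":0},
    {"xyz":[-0.12,0,0],"spin":0},
    {"xyz":[-0.12,0,0],"spin":0},
    {"xyz":[-0.12,0,0],"spin":0},
    {"xyz":[-0.12,0,0],"spin":0},
    {"xyz":[-0.1,0,0],"spin":0},
    {"xyz":[-0.08,0,0],"spin":0},
    {"xyz":[-0.05,0,0],"spin":0},
    {"xyz":[0,0,0],"spin":0},
  ],
)

```text
time: 10.15
tool_pos: [458.5, 151.8, 4.7]
tcp_rot: [-3.142, 0.0, 1.694]
contact_force: [0.5, -0.2, -0.1]
grip_width: 92.0
finger_force: 0.0
```

```bash
python3 - <<'E'
from h import *
s=bot.capture('scene');t=bot.capture('top')
cv2.imwrite('pics/b.png',np.hstack([cv2.resize(t[180:290,220:340],None,fx=3,fy=3),cv2.resize(s[160:270,150:290],None,fx=3,fy=3)]))
print(bot.get_obs()['tool_pos'])
E
```

```text
[458.47438069 152.10680149   4.73435522]
```

View pics/b.png

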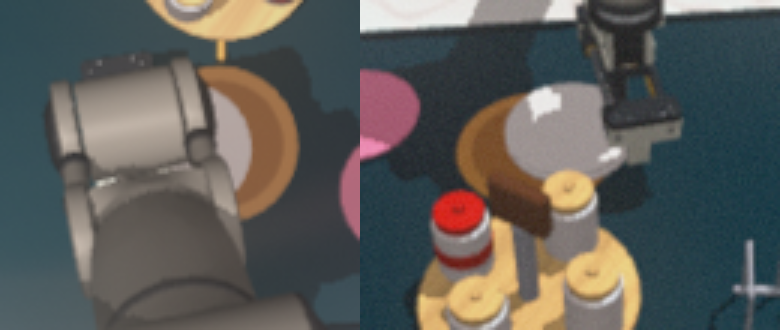

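The stack is still together and about 40 mm short of the coaster centre.

Call:
jog_arm(
  targets=[
    {"xyz":[-0.04,0,0],"spin":0},
    {"xyz":[-0.08,0,0],"spin":0},
    {"xyz":[-0.1,0,0],"spin":0},
    {"xyz":[-0.1,0,0],"spin":0},
    {"xyz":[-0.08,0,0],"spin":0},
    {"xyz":[-0.06,0,0],"spin":0},
    {"xyz":[-0.035,0,0],"spin":0},
    {"xyz":[0,0,0],"spin":0},
    {"xyz":[0,0,0],"spin":0},
    {"xyz":[0,0,0],"spin":0},
  ],
)

```text
time: 11.5
tool_pos: [463.2, 112.9, 4.7]
tcp_rot: [-3.142, 0.0, 1.694]
contact_force: [0.7, -0.3, 0.3]
grip_width: 92.2
finger_force: 0.0
```

Call:
jog_arm(
  targets=[
    {"xyz":[0.05,0,0],"spin":0},
    {"xyz":[0.2,0,0],"spin":0},
    {"xyz":[0.3,0,0],"spin":0},
    {"xyz":[0.4,0,0],"spin":0},
    {"xyz":[0.5,0,0],"spin":0},
    {"xyz":[0.5,0,-0.4],"spin":0},
    {"xyz":[0.5,0,-0.6],"spin":0},
    {"xyz":[0.4,0,-0.6],"spin":0},
    {"xyz":[0,0,-0.6],"spin":0},
    {"xyz":[0,0,-0.6],"spin":0},
  ],
)

```text
time: 12.75
tool_pos: [434.0, 340.6, 230.2]
tcp_rot: [-3.141, 0.0, 1.696]
contact_force: [0.4, -0.3, 0.4]
grip_width: 92.0
finger_force: 0.0
```

```bash
python3 - <<'E'
from h import *
s=bot.capture('scene');t=bot.capture('top')
cv2.imwrite('pics/d.png',np.hstack([cv2.resize(t[120:290,220:340],None,fx=3,fy=3),cv2.resize(s[160:330,150:290],None,fx=3,fy=3)]))
W=((0,0,110),(180,45,255));O=((5,130,60),(20,255,255))
print('saucer',blobs(t,*W,(262,200,325,258),'top',19,200),blobs(s,*W,(178,170,240,235),'scene',19,200))
print('coaster',blobs(t,*O,(255,198,335,265),'top',0,300),blobs(s,*O,(170,170,245,240),'scene',0,300))
print(bot.get_obs()['tool_pos'])
E
```

```text
saucer [array([471.9,  49.5,  68.8, 473.1,  50.2,  70.4])] [array([470.2,  51.7,  71.3, 471.5,  51.2,  75.1])]
coaster [] []
[436.61892063 341.64519267 234.36634901]
```

View pics/d.png

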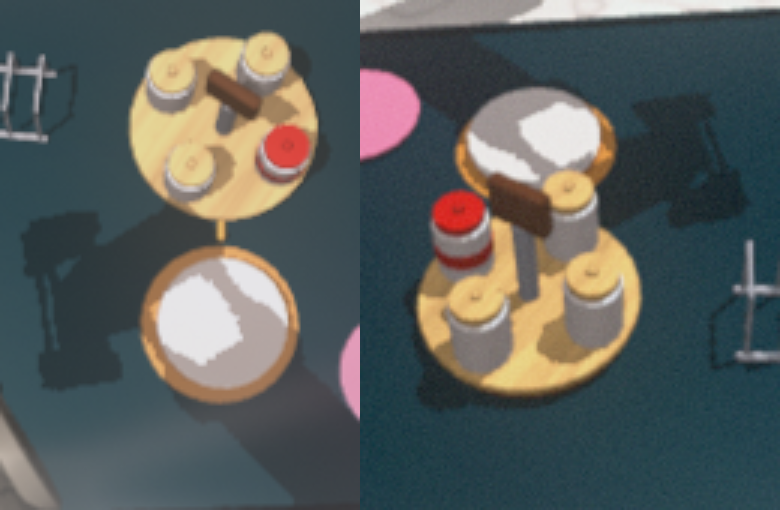

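The stack is centred on the coaster: saucer (471.5,50.5) against coaster (471.5,51). Next I turn the gripper and move over the handle, refining the handle position from crop pixels (236,86) top and (522,186) scene.

Call:
jog_arm(
  targets=[
    {"xyz":[0,0,0],"spin":0.94},
    {"xyz":[0,0,0],"spin":0.94},
    {"xyz":[0,0,0],"spin":0.94},
    {"xyz":[0,0,0],"spin":0.94},
    {"xyz":[0,0,0],"spin":0.94},
    {"xyz":[0,0,0],"spin":0.94},
    {"xyz":[0,0,0],"spin":0.94},
    {"xyz":[0,0,0],"spin":0.94},
    {"xyz":[0,0,0],"spin":0},
    {"xyz":[0,0,0],"spin":0},
  ],
)

```text
time: 14.1
tool_pos: [434.8, 339.4, 228.2]
tcp_rot: [-3.141, 0.001, 0.944]
contact_force: [0.9, 0.6, -0.0]
grip_width: 91.7
finger_force: 0.0
```

```bash
python3 - <<'E'
from h import *
print(ray('top',(220+236/3,120+86/3),176),ray('scene',(150+162/3,160+186/3),176))
t=cv2.imread('pics/top0.png');s=cv2.imread('pics/scene0.png')
for n,i,b in(('top',t,(280,135,325,170)),('scene',s,(185,210,222,250))):
  for z in(151,176): print(n,z,blobs(i,(0,60,20),(20,255,120),b,n,z,40))
o=bot.get_obs();print(o['tool_pos'],o['tcp_rot'])
E
```

```text
[686.84831284  37.69735682] [688.63063224  46.07711898]
top 151 [array([685.5,  38.5,  21.1, 685.7,  40.6,  31.3])]
top 176 [array([678.2,  41. ,  20.7, 678.4,  43.1,  30.7])]
scene 151 [array([687.5,  41.6,  28.4, 688.8,  39.9,  45. ])]
scene 176 [array([709.7,  42.9,  27.5, 710.9,  41.3,  43.6])]
[434.81376377 339.44387938 228.17946866] [-3.14124935e+00  7.87220253e-04  9.43997663e-01]
```

Call:
jog_arm(
  targets=[
    {"xyz":[-0.118,0.474,0],"spin":0},
    {"xyz":[-0.118,0.474,0],"spin":0},
    {"xyz":[-0.118,0.474,0],"spin":0},
    {"xyz":[-0.118,0.474,0],"spin":0},
    {"xyz":[-0.118,0.474,0],"spin":0},
    {"xyz":[-0.118,0.474,0],"spin":0},
    {"xyz":[-0.118,0.474,0],"spin":0},
    {"xyz":[-0.118,0.474,0],"spin":0},
    {"xyz":[-0.118,0.474,0],"spin":0},
    {"xyz":[-0.118,0.474,0],"spin":0},
  ],
)

```text
time: 15.35
tool_pos: [687.0, 38.9, 228.4]
tcp_rot: [-3.141, 0.0, 0.943]
contact_force: [1.0, 0.8, 0.1]
grip_width: 91.7
finger_force: 0.0
```

Call:
jog_arm(
  targets=[
    {"xyz":[0,0,0],"spin":0},
    {"xyz":[0,0,0.1],"spin":0},
    {"xyz":[0,0,0.2],"spin":0},
    {"xyz":[0,0,0.2],"spin":0},
    {"xyz":[0,0,0.2],"spin":0},
    {"xyz":[0,0,0.2],"spin":0},
    {"xyz":[0,0,0.15],"spin":0},
    {"xyz":[0,0,0.1],"spin":0},
    {"xyz":[0,0,0],"spin":0},
    {"xyz":[0,0,0],"spin":0},
  ],
)

```text
time: 16.6
tool_pos: [686.8, 39.7, 137.3]
tcp_rot: [3.141, -0.001, 0.942]
contact_force: [0.7, -0.0, 0.4]
grip_width: 91.6
finger_force: 0.0
```

Close with pauses to settle.

Call:
jog_arm(
  targets=[
    {"xyz":[0,0,0],"spin":0},
    {"xyz":[0,0,0],"spin":0},
    {"xyz":[0,0,0],"spin":0},
    {"xyz":[0,0,0],"spin":0},
    {"xyz":[0,0,0],"spin":0},
    {"xyz":[0,0,0],"spin":0},
    {"xyz":[0,0,0],"spin":0},
    {"xyz":[0,0,0],"spin":0},
    {"xyz":[0,0,0],"spin":0},
    {"xyz":[0,0,0],"spin":0},
  ],
  gripper=0,
)

```text
time: 17.85
tool_pos: [685.9, 40.1, 136.7]
tcp_rot: [-3.14, 0.0, 0.942]
contact_force: [-4.1, 0.6, 1.2]
grip_width: 15.9
finger_force: 30.0
```

Call:
jog_arm(
  targets=[
    {"xyz":[0,0,0],"spin":0.2},
    {"xyz":[0,0,0],"spin":0.4},
    {"xyz":[0,0,0],"spin":0.55},
    {"xyz":[0,0,0],"spin":0.55},
    {"xyz":[0,0,0],"spin":0.55},
    {"xyz":[0,0,0],"spin":0.55},
    {"xyz":[0,0,0],"spin":0.55},
    {"xyz":[0,0,0],"spin":0.55},
    {"xyz":[0,0,0],"spin":0.55},
    {"xyz":[0,0,0],"spin":0.55},
  ],
)

```text
time: 19.1
tool_pos: [685.6, 40.4, 136.7]
tcp_rot: [-3.14, 0.001, 0.44]
contact_force: [-6.8, 3.2, 2.1]
grip_width: 15.6
finger_force: 30.0
```

Call:
jog_arm(
  targets=[
    {"xyz":[0,0,0],"spin":0.6},
    {"xyz":[0,0,0],"spin":0.6},
    {"xyz":[0,0,0],"spin":0.6},
    {"xyz":[0,0,0],"spin":0.6},
    {"xyz":[0,0,0],"spin":0.6},
    {"xyz":[0,0,0],"spin":0.6},
    {"xyz":[0,0,0],"spin":0.6},
    {"xyz":[0,0,0],"spin":0.4},
    {"xyz":[0,0,0],"spin":0.3},
    {"xyz":[0,0,0],"spin":0},
  ],
)

```text
time: 20.35
tool_pos: [685.5, 40.7, 136.6]
tcp_rot: [-3.14, 0.002, -0.049]
contact_force: [-5.8, 4.4, 2.3]
grip_width: 16.0
finger_force: 30.0
```

Call:
jog_arm(
  targets=[
    {"xyz":[0,0,0],"spin":0},
    {"xyz":[0,0,0],"spin":0},
    {"xyz":[0,0,0],"spin":0},
    {"xyz":[0,0,0],"spin":0},
    {"xyz":[0,0,0],"spin":0},
    {"xyz":[0,0,0],"spin":0},
    {"xyz":[0,0,0],"spin":0},
    {"xyz":[0,0,0],"spin":0},
    {"xyz":[0,0,0],"spin":0},
    {"xyz":[0,0,0],"spin":0},
  ],
)

```text
time: 21.6
tool_pos: [685.5, 40.7, 136.7]
tcp_rot: [-3.14, 0.002, -0.049]
contact_force: [-6.4, 3.6, 2.5]
grip_width: 16.4
finger_force: 30.0
```

```bash
python3 - <<'E'
from h import *
s=bot.capture('scene');t=bot.capture('top')
cv2.imwrite('pics/e.png',np.hstack([cv2.resize(t[120:290,220:340],None,fx=3,fy=3),cv2.resize(s[160:330,150:290],None,fx=3,fy=3)]))
W=((0,0,110),(180,45,255));Rd=((0,170,60),(4,255,255))
print('saucer',blobs(t,*W,(262,200,325,258),'top',19,200),blobs(s,*W,(178,170,240,235),'scene',19,200))
print('red',blobs(t,*Rd,(270,150,335,200),'top',107),blobs(s,*Rd,(165,195,230,250),'scene',107))
E
```

```text
saucer [array([402.5, 126.5,  29.8, 403.1, 125.4,  38.3]), array([415.4,  15.8,  58. , 419.4,  21.6,  81.6]), array([482.1,  89.4,  36. , 487.5,  84.8,  52.4]), array([514.5,   6.4,  56.3, 512.2,   3.5,  72.4])] [array([419.7,  58.7,  63.5, 405. ,  52. ,  92.3])]
red [] []
```

View pics/e.png

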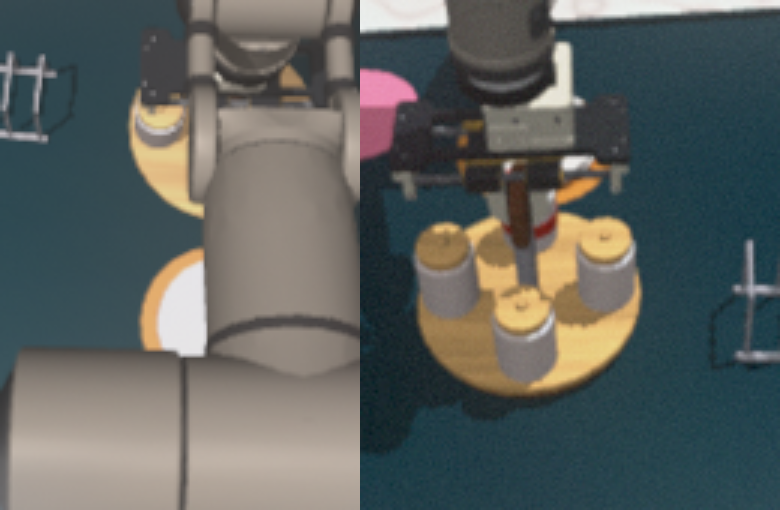

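The red band is now on the coaster side of the handle. As a check on the angle, I'll use the visible knobs at scene crop (443,240), (605,237) and (523,307).

```bash
python3 - <<'E'
from h import *
w=np.array([ray('scene',(150+(u-360)/3,160+v/3),110) for u,v in((443,240),(605,237),(523,307))])
d=w[1]-w[0];m=(w[0]+w[1])/2;b=m-w[2]
print(w,'tray -x dir',np.degrees(np.arctan2(d[1],d[0]))+90,np.degrees(np.arctan2(b[1],b[0])),'mid',m)
E
```

```text
[[685.87876237 -27.77034183]
 [696.40409059 114.5077011 ]
 [765.43755628  40.51756564]] tray -x dir 175.7691266327143 177.80235281321296 mid [691.14142648  43.36867963]
```

The measured angle is about 176–178°, the target is about 177°, and the tolerance is ±9.5°. Handing in.

```bash
python3 -c "
from plant import bot
print(bot.close_job())"
```

```text
the job is handed in; nothing more can be done
None
```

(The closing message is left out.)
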